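# Nest the screw cup, then slide the board carrier out to the pointer and hold it

## Robot

A 7-joint arm with a two-finger parallel gripper is mounted at the origin on the work surface. World frame = base frame: x ahead of the robot, y to its left, z up, the work surface at z = 0. Lengths are in m, angles in rad, forces in N, time in s.
With the tool pointing down it reaches from about 0.4 to 0.85 m from the base axis. Payload 10.4 kg.
Tool frame: the origin (TCP) lies at the very end of the fingers, on their centre line; the grasp point (between the pads) lies 19 mm behind it (arm.grasp_offset is the distance from the TCP to the grasp point, in m); z points along the fingers, y is the line along which they close (so a half turn about z gives the same grasp; the last joint's range is limited). The gripper opens to 87 mm and grips with 3 to 60 N. Pads are 19 mm wide; open, the fingers measure 117 mm over their backs; the gripper's body (75 mm by 190 mm) begins 51 mm behind the grasp point.
Start: joints at [-1.373, 0.332, -0.065, 1.46, 0.022, 1.35, -0.088], TCP at [0.137, 0.61, 0.223] pointing down, gripper open.
Joint ranges: [-2.6, 2.6], [-0.5, 2.12], [-1.47, 1.34], [0.16, 2.42], [-1.27, 4.41], [0.06, 2.06], [-2.6, 2.6]. Speed limits (rad/s): [2.22, 2.22, 2.79, 2.79, 3.14, 3.14, 3.14].

## Interface

Orientations are given as a 3x3 rotation matrix whose columns are the frame's x, y, z axes.
In Python, from station import arm, cams, ticket gives the robot as it stands.
- The arm moves only by the tool step_arm, never from a script. Its argument "series" is a list of rows, each a list of 4 numbers: the shift along the world's x, y, z in cm, then the turn about the world's z in rad. A call has 1 to 20 rows; each row is the pose to reach, as a shift and turn from the pose commanded when the call began; what a row does not reach only later rows make up. A row lasts 1/12 s, in which the tool goes at most 41.7 mm and 7.16 degrees, less where a joint would pass 70% of its speed; a pose out of reach is approached as far as the arm can. A call with a gripper value outside its range is refused whole. "claw" is the closure in counts, from 0 (fully open) to 255 (shut), set as the call begins (left out, the last holds). The fingers move at their own pace and stop on an object; the grip force is fixed at half the most. Time passes only in rows, so rows that repeat a pose let the fingers close. It gives the time, the measured TCP pose, the force, the opening and the grip force at its end, in the units of the state.
- arm.observe(): the state, without advancing time (a new reading comes with each control period).
- cams.get_image(name): name is "scene" or "top"; returns the picture (420x560x3 uint8, red, green, blue); there is no depth.
- cams.calibration(name): a dict with "K" (3x3 intrinsics, pixels), "k1" (the pictures are not rectified: a ray, as slopes to the right and down, at radius r is drawn at 1 + k1 r^2 times it, then the intrinsics apply), "view" (4x4, takes a point from world to camera coordinates). Camera axes: x right, y down, z forward; pixel columns grow to the right and rows downward; lengths in m; the calibration is good to about 2 mm. A picture is of the moment at which its call begins. calibration takes no time and is no camera call.
- ticket.finish_job(): hands the job in; it is judged then, once.
The state is a dict: "clock": time; "joint_positions": joint angles; "joint_vel": joint speeds; "effort": joint torques, N m; "position": TCP position; "orientation": TCP orientation; "contact_force": force on the tool from outside, world axes, zero at the start; "wrist_torque": the same for the moment, N m; "opening": finger opening in m; "grip_force": force on a finger pad.
Only numpy, scipy, OpenCV 4.12 (cv2) and the standard library are available. Lean on these libraries where they do the work, as an engineer would, in place of code of your own. Each camera call takes 0.05 s, during which the arm holds its last target. There are 200 camera calls.

## Task

Take the yellow screw cup off the black carrier plate and nest it squarely, all the way down, in the blue cup on the mat, leaving the two standing upright there. Then slide the plate straight out along its riser, without lifting it or letting it tip, until its white front edge is level with the red pointer. It would tip off there by itself, so finish still holding it flat on the riser, and leave everything else on the bench where it is.

Things in the scene. Friction and masses are not known exactly. Their poses are not given: they have to be found in the camera images.
- riser: fixed aluminium stand with dark legs, top 180 mm (its x) by 240 mm (its y), 60 mm high, standing on the mat (mat surface is at z = 2 mm). Origin: centre of its underside. The plate slides out over its -y end, towards its own -y (roughly to the robot's right)
- riser_edge (a point): middle of the riser's outward (-y) top edge, 120 mm from the riser's origin in -y and 60 mm up
- plate: loose black carrier plate lying flat on the riser, 160 mm (its x) by 260 mm (its y) by 8 mm, about 0.6 kg (varies), with a green circuit board along its +x side (x 25 to 75 mm, y -120 to 30 mm, up to 16 mm above the underside). It balances about 128 mm behind its leading edge: slid out further than that it tips unless held
- plate_lead (a point): middle of the plate's leading (-y) top edge, marked with a white stripe; 130 mm from the plate's origin in -y, 8 mm above its underside
- plate_grip (a point): centre of the top of the upright orange grip block near the plate's rear: 22 mm (plate x) by 40 mm (plate y), 38 mm tall above the plate's top face; centred at plate x 0, y +95 mm, its top 46 mm above the plate's underside
- pointer: fixed stand with a red blade (4 mm thick, blade centre 69 mm above the mat) beside the plate's path, beyond the riser's outward edge on its +x side, turned like the riser. Origin on its underside, in the blade's plane: the plate's front edge is level with the pointer when plate_lead has y = 0 in this frame (same axes as the riser)
- pointer_tip (a point): tip of the red blade that points to the plate's path (its own -x); clears the side of a plate slid straight out by about 28 mm (20 mm or more)
- cup_yellow: loose yellow plastic cup standing on the plate, open upward, tapered: 41 mm across its foot, 58 mm across its rim, 55 mm tall, wall 3 mm, 40 g. Origin: centre of its underside, z up
- cup_yellow_rim (a point): centre of the yellow cup's mouth, 55 mm above its underside
- cup_blue: loose blue cup of the same shape and size, standing on the mat. Nested, the other cup's origin comes to rest about 25 mm (20 to 28) above this one's, so that about as much of it stands out above this rim
- cup_blue_rim (a point): centre of the blue cup's mouth, 55 mm above its underside
- cleaner: bystander: white bottle with a blue cap, 54 mm across, 130 mm tall; origin at its underside
- driver: bystander: metal electric screwdriver lying along its x, about 135 mm long, 26 mm thick; origin on its underside
- notes: bystander: yellow block of notes, 50 by 50 by 18 mm; origin at its underside
- syringe: bystander: white paste syringe with a blue nose, lying along its x, 140 mm long, 22 mm high; origin on its underside
- tray: bystander: grey parts tray with six compartments, 110 (x) by 140 (y) by 25 mm; origin at its underside
- tape: bystander: roll of yellow tape lying flat, 64 mm across, 18 mm high; origin at its underside
Mind the look-alikes: they are no part of the job. What is meant by the cup_blue is not orange, and is the larger of those in its own colour.

How it is judged:
By the outcome, as a careful person would: the job done as asked, in the order asked, and still so for the second after the job is handed in, while the arm keeps its last pose, push and grip.
It also fails if it takes over 48 s, if anything falls off the work surface, if the arm or the gripper's body presses on something with over 40 N, if the wrist force passes 120 N, or if a joint passes its speed limit or range.

## Working session

There is one attempt and no reset: what is moved stays moved. The work goes in short steps, Python scripts to look and compute and a tool call to move; the robot and the scene stay as the last step left them, time stands still between calls to the robot, and variables do not carry over. Pictures are saved under pics/ and viewed, at most 10 in all, crops included, and the job is handed in when it is done.

Besides the shell and the picture viewer there is one more tool, called after "Request:" as a command line: name --pt "numbers of a row" for each row, then --argument value for the rest. step_arm: Moves the arm, as the interface text tells. Its arguments: {"type":"object","properties":{"series":{"type":"array","items":{"type":"array","items":{"type":"number"}}},"claw":{"type":"number"}},"required":["series"]}

```bash
mkdir -p pics; python3 - <<'E'
from station import arm,cams
import cv2,numpy as np
for n in("scene","top"):
    im=cams.get_image(n); cv2.imwrite(f"pics/{n}0.png",im[:,:,::-1]); 
    c=cams.calibration(n); print(n,np.round(c["K"],1).tolist(),c["k1"],np.round(c["view"],3).tolist())
s=arm.observe(); print(s["position"],s["orientation"],s["opening"],s["clock"],arm.grasp_offset)
E
```

```text
scene [[536.5, 0.0, 280.2], [0.0, 536.5, 209.3], [0.0, 0.0, 1.0]] 0.05712049436409711 [[-0.888, 0.461, 0.006, 0.481], [0.372, 0.724, -0.581, -0.117], [-0.272, -0.514, -0.814, 1.768], [0.0, 0.0, 0.0, 1.0]]
top [[531.6, 0.0, 264.9], [0.0, 531.6, 207.7], [0.0, 0.0, 1.0]] -0.16104872515098764 [[0.024, -1.0, 0.009, -0.047], [-0.992, -0.025, -0.127, 0.546], [0.127, -0.006, -0.992, 1.815], [0.0, 0.0, 0.0, 1.0]]
[0.13679426 0.60950692 0.22184601] [[-9.75743597e-01  2.18916383e-01 -2.23810406e-04]
 [ 2.18916492e-01  9.75742837e-01 -1.21910329e-03]
 [-4.85002820e-05 -1.23852802e-03 -9.99999232e-01]] 0.08722925564179734 0.1 0.0187
```

View pics/scene0.png

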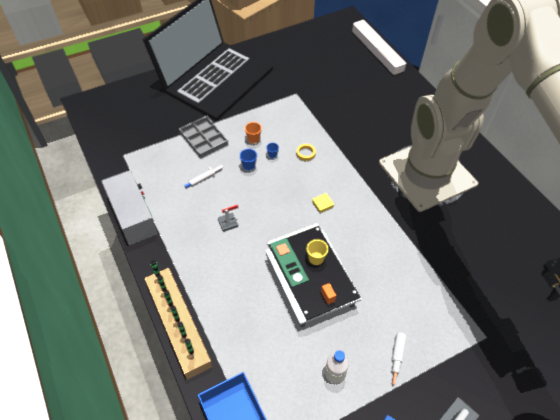

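View pics/top0.png

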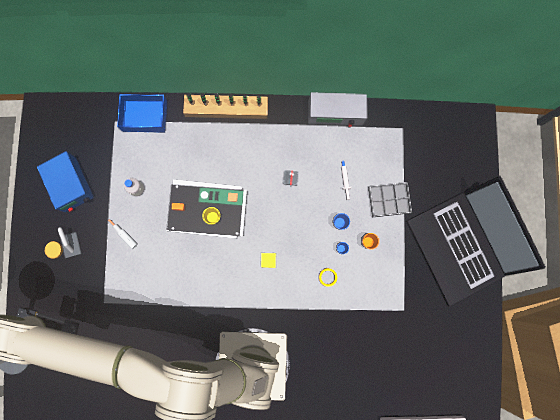

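The yellow cup is at scene (317,252) / top (212,215). For the blue cup the candidates are:
- larger blue: scene (248,160) / top (341,222)
- small blue: scene (272,150) / top (342,248)
- orange cup: scene (253,132) / top (370,241)

By the description it is the larger blue. Yellow notes and yellow tape are the yellow look-alikes. The plate is at top (206,209), its orange grip at top (177,206) and the pointer at top (291,178).

```bash
cat > h.py <<'E'
import numpy as np,cv2
from station import arm,cams
C={n:cams.calibration(n) for n in("scene","top")}
def ray(n,uv):
    c=C[n];K=np.array(c["K"]);V=np.array(c["view"])
    uv=np.atleast_2d(np.asarray(uv,float)); d=(uv-K[:2,2])/[K[0,0],K[1,1]]
    p=d.copy()
    for _ in range(30): p=d/(1+c["k1"]*(p**2).sum(1,keepdims=True))
    D=np.c_[p,np.ones(len(p))]@V[:3,:3]
    return -V[:3,:3].T@V[:3,3],D
def plane(n,uv,z):
    o,D=ray(n,uv); return (o+D*((z-o[2])/D[:,2])[:,None])[:,:2]
def tri(a,b):
    A=np.zeros((3,3));B=np.zeros(3)
    for n,uv in(("scene",a),("top",b)):
        o,D=ray(n,uv);d=D[0]/np.linalg.norm(D[0]);P=np.eye(3)-np.outer(d,d);A+=P;B+=P@o
    return np.linalg.solve(A,B)
HS=dict(yellow=((22,120,80),(35,255,255)),blue=((100,120,50),(125,255,255)),orange=((6,160,120),(18,255,255)),red=((172,150,80),(180,255,255)),red2=((0,150,80),(5,255,255)),green=((60,100,40),(90,255,255)))
def blobs(n,im,col,box,amin=8):
    x0,y0,x1,y1=box; h=cv2.cvtColor(im[y0:y1,x0:x1],cv2.COLOR_RGB2HSV)
    m=cv2.inRange(h,*map(np.array,HS[col]))
    cs,_=cv2.findContours(m,cv2.RETR_EXTERNAL,cv2.CHAIN_APPROX_NONE)
    out=[]
    for c in cs:
        mm=np.zeros_like(m);cv2.drawContours(mm,[c],-1,255,-1)
        if (mm>0).sum()<amin: continue
        out.append(((mm>0).sum(),c[:,0]+[x0,y0],np.argwhere(mm>0)[:,::-1].mean(0)+[x0,y0]))
    return sorted(out,key=lambda t:-t[0])
E
python3 - <<'E'
from h import *
im={n:cams.get_image(n) for n in C}
for n in C: print(n,ray(n,[0,0])[0].round(3))
B={"scene":dict(yellow=(290,230,340,275),blue=(230,135,290,180),orange=(310,275,345,310),red=(205,195,250,235),green=(265,230,315,300)),
"top":dict(yellow=(195,200,228,230),blue=(325,205,358,262),orange=(165,195,190,215),red=(275,165,305,190),green=(190,180,250,210))}
Z=dict(yellow=.125,blue=.057,orange=.108,red=.071,green=.078)
for n in C:
  for col in B[n]:
    for a,c,m in blobs(n,im[n],col,B[n][col])[:3]+(blobs(n,im[n],"red2",B[n][col])[:2] if col=="red" else []):
      p=plane(n,c,Z[col])*1000; (cx,r)=cv2.minEnclosingCircle(p.astype(np.float32))
      print(n,col,a,m.round(1),"c",plane(n,m,Z[col])[0].round(4),"circ",np.round(cx,1),round(r,1),"ext",p.min(0).round(0),p.max(0).round(0))
a=cv2.resize(im["top"][165:265,160:300],None,fx=4,fy=4,interpolation=cv2.INTER_CUBIC)[:,:,::-1]
cv2.imwrite("pics/t1.png",a)
b=cv2.resize(im["scene"][125:325,205:365],None,fx=3,fy=3,interpolation=cv2.INTER_CUBIC)[:,:,::-1]
cv2.imwrite("pics/s1.png",b)
E
```

```text
scene [0.951 0.772 1.368]
top [ 0.311 -0.022  1.87 ]
scene yellow 452 [316.8 250.9] c [0.5117 0.1542] circ [512.9 155.3] 40.7 ext [476. 117.] [545. 192.]
scene blue 266 [248.  158.4] c [ 0.5128 -0.2821] circ [ 513.2 -280.2] 43.0 ext [ 481. -321.] [ 541. -239.]
scene blue 127 [272.1 149.6] c [ 0.4266 -0.2806] circ [ 427.6 -279.4] 31.1 ext [ 403. -309.] [ 447. -251.]
scene orange 91 [328.9 293.7] c [0.5419 0.2725] circ [540.9 268.7] 27.4 ext [525. 244.] [556. 295.]
scene red 17 [232.2 207.1] c [ 0.6412 -0.1197] circ [ 640.9 -121.9] 12.9 ext [ 628. -123.] [ 654. -116.]
scene green 245 [285.4 260.1] c [0.5871 0.1172] circ [580.4 124.9] 74.0 ext [555.  53.] [607. 196.]
scene green 30 [303.4 276.1] c [0.567  0.1836] circ [571.  177.5] 21.5 ext [561. 159.] [581. 197.]
top yellow 257 [210.9 215.2] c [0.5059 0.1451] circ [505.3 145. ] 30.6 ext [477. 115.] [534. 175.]
top blue 209 [341.2 220.8] c [ 0.5052 -0.2972] circ [ 504.3 -297.5] 28.8 ext [ 477. -324.] [ 532. -269.]
top blue 117 [342.5 247.5] c [ 0.4135 -0.3024] circ [ 413.4 -302.5] 20.9 ext [ 394. -321.] [ 432. -283.]
top orange 44 [177.8 206. ] c [0.5362 0.2589] circ [534.5 258.3] 18.7 ext [523. 241.] [547. 275.]
top green 290 [228.3 197.7] c [0.5726 0.0923] circ [577.9 119.1] 75.3 ext [552.  46.] [600. 192.]
top green 52 [210.4 189.6] c [0.5992 0.1546] circ [594.4 152.2] 37.8 ext [590. 115.] [605. 190.]
```

View pics/t1.png

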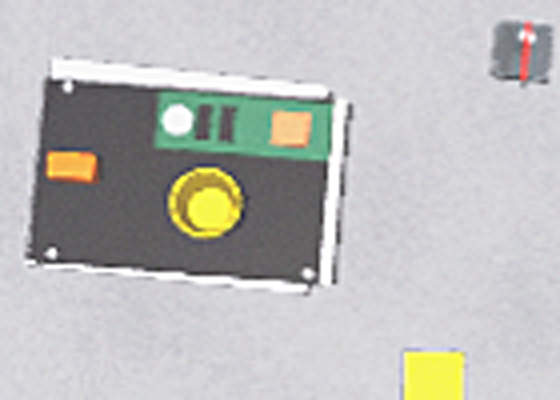

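View pics/s1.png

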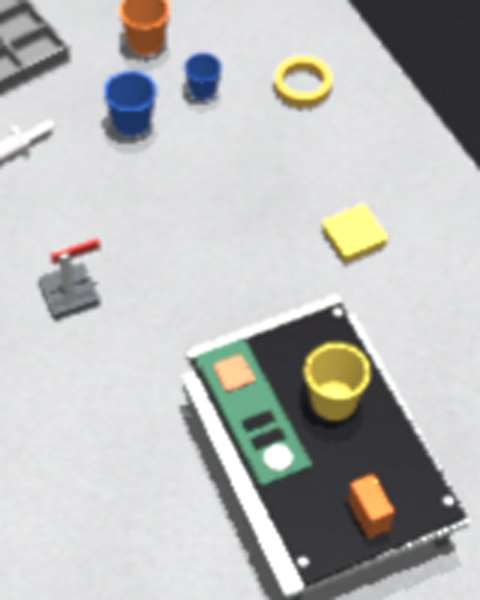

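The close crops confirm the choice: the large blue cup is at scene (248,158), with the small one beside it. The plate's white leading stripe is at about top (243,214), and the red blade is at top (292,178). Next I measure the edges for yaw and fit the cup rims from both views.

```bash
cat >> h.py <<'E'
HS["redany"]=((0,110,90),(6,255,255))
def rim(n,col,box,z):
    a,c,m=blobs(n,cams.get_image(n),col,box)[0]; p=plane(n,c,z); o=ray(n,[0,0])[0][:2]
    d=p.mean(0)-o; d/=np.linalg.norm(d); l=np.array([-d[1],d[0]])
    s=p@l; f=p@d
    return ((s.min()+s.max())/2*l+(f.max()-.029+.001)*d).round(4),(s.max()-s.min()).round(4)
def edge(n,im,p0,p1,half,z,sgn,k=25):
    """steepest grey step of sign sgn along the normal of image segment p0-p1; line fit on plane z"""
    g=im.astype(np.float32).mean(2); p0,p1=np.array(p0,float),np.array(p1,float)
    t=(p1-p0)/np.linalg.norm(p1-p0); nn=np.array([-t[1],t[0]]); s=np.arange(-half,half+.01,.25); P=[]
    for a in np.linspace(0,1,k):
        q=p0+a*(p1-p0)+s[:,None]*nn
        v=cv2.remap(g,q[:,0].astype(np.float32),q[:,1].astype(np.float32),cv2.INTER_LINEAR).ravel()
        dv=sgn*np.gradient(cv2.GaussianBlur(v[:,None],(1,5),1).ravel()); i=dv.argmax()
        P.append(q[i])
    P=np.array(P); W=plane(n,P,z)
    for _ in range(3):
        c=np.median(W,0); vx,vy,cx,cy=cv2.fitLine(W.astype(np.float32),cv2.DIST_HUBER,0,.001,.001).ravel()
        r=np.abs((W-[cx,cy])@[-vy,vx]); W=W[r<max(.002,2*np.median(r))]
    if vx*abs(vx)+vy*abs(vy)<0: vx,vy=-vx,-vy
    return np.array([cx,cy]).round(4),np.degrees(np.arctan2(vy,vx)).round(2),r.max().round(4),len(W)
E
python3 - <<'E'
from h import *
print("Y",rim("top","yellow",(195,200,228,230),.125),rim("scene","yellow",(290,230,340,275),.125))
print("B",rim("top","blue",(325,205,358,235),.057),rim("scene","blue",(230,140,262,180),.057))
im={n:cams.get_image(n) for n in C}
T=lambda x,y:(160+x/4-.4,165+y/4-.4); S=lambda x,y:(205+x/3-.35,125+y/3-.35)
# top: lines; normal = (-ty,tx): for rightward segment points down
print("top plate +x (white->black)",edge("top",im["top"],T(80,84),T(300,98),3,.070,-1))
print("top riser +x outer (mat->white)",edge("top",im["top"],T(65,60),T(320,86),2.5,.062,1))
print("top plate -x (black->white)",edge("top",im["top"],T(50,260),T(300,284),2.5,.070,1))
print("top stripe inner, downward seg normal points left",edge("top",im["top"],T(330,160),T(322,270),2.5,.070,-1))
print("top stripe outer",edge("top",im["top"],T(346,110),T(336,275),2,.070,1),edge("top",im["top"],T(346,110),T(336,275),2,.070,-1))
print("top plate rear",edge("top",im["top"],T(43,90),T(30,255),2.5,.070,-1),edge("top",im["top"],T(43,90),T(30,255),2.5,.070,1))
print("scene plate -x",edge("scene",im["scene"],S(345,305),S(460,515),2.5,.070,1),edge("scene",im["scene"],S(345,305),S(460,515),2.5,.070,-1))
print("scene stripe outer",edge("scene",im["scene"],S(195,352),S(335,297),2.5,.070,1))
print("scene stripe inner",edge("scene",im["scene"],S(255,340),S(335,305),2.5,.070,-1))
print("scene plate +x",edge("scene",im["scene"],S(195,378),S(290,570),3,.070,1),edge("scene",im["scene"],S(195,378),S(290,570),3,.070,-1))
for n,box,b2 in(("scene",(205,195,250,235),(210,210,240,232)),("top",(275,165,305,190),0)):
  x0,y0,x1,y1=box; q=im[n][y0:y1,x0:x1].astype(int); w=np.clip(q[:,:,0]-np.maximum(q[:,:,1],q[:,:,2])-40,0,None)
  yy,xx=np.nonzero(w>0); P=plane(n,np.c_[xx+x0,yy+y0],.071); ww=w[yy,xx]; c=(P*ww[:,None]).sum(0)/ww.sum()
  _,V=np.linalg.eigh(np.cov(P.T,aweights=ww)); v=V[:,1]*np.sign(V[0,1])
  print(n,"blade",c.round(4),np.degrees(np.arctan2(v[1],v[0])).round(1),((P-c)@v).min().round(3),((P-c)@v).max().round(3),len(xx))
a,b=[(blobs(n,im[n],"green",bx)[0][2]) for n,bx in(("scene",(265,230,315,300)),("top",(190,180,250,210)))]
E
```

```text
Y (array([0.5061, 0.1458]), np.float64(0.0593)) (array([0.5055, 0.1453]), np.float64(0.0601))
B (array([ 0.5039, -0.2971]), np.float64(0.0572)) (array([ 0.5072, -0.2937]), np.float64(0.0521))
top plate +x (white->black) (array([0.6103, 0.1669], dtype=float32), np.float32(87.2), np.float64(0.0016), 25)
top riser +x outer (mat->white) (array([0.625 , 0.1505], dtype=float32), np.float32(85.3), np.float64(0.0017), 25)
top plate -x (black->white) (array([0.4513, 0.1786], dtype=float32), np.float32(86.79), np.float64(0.0015), 25)
top stripe inner, downward seg normal points left (array([0.4959, 0.0491], dtype=float32), np.float32(-3.64), np.float64(0.0013), 25)
top stripe outer (array([0.5338, 0.0363], dtype=float32), np.float32(-3.53), np.float64(0.0012), 25) (array([0.523 , 0.0321], dtype=float32), np.float32(-3.05), np.float64(0.0012), 25)
top plate rear (array([0.537 , 0.2899], dtype=float32), np.float32(-3.04), np.float64(0.0017), 17) (array([0.5398, 0.2969], dtype=float32), np.float32(-3.35), np.float64(0.0013), 20)
scene plate -x (array([0.4459, 0.1455], dtype=float32), np.float32(86.0), np.float64(0.001), 13) (array([0.4545, 0.1875], dtype=float32), np.float32(87.24), np.float64(0.0017), 24)
scene stripe outer (array([0.5146, 0.0384], dtype=float32), np.float32(-3.11), np.float64(0.0017), 25)
scene stripe inner (array([0.4893, 0.0509], dtype=float32), np.float32(-2.82), np.float64(0.0011), 25)
scene plate +x (array([0.6122, 0.1583], dtype=float32), np.float32(86.72), np.float64(0.0008), 25) (array([0.6145, 0.1766], dtype=float32), np.float32(82.26), np.float64(0.003), 16)
scene blade [ 0.6468 -0.1215] -5.4 -0.023 0.027 53
top blade [ 0.6468 -0.1202] -4.7 -0.02 0.029 31
```

Request:
step_arm --pt "36.9 -46.4 -4.0 0.166" --pt "36.9 -46.4 -4.0 0.166" --pt "36.9 -46.4 -4.0 0.166" --pt "36.9 -46.4 -4.0 0.166" --pt "36.9 -46.4 -4.0 0.166" --pt "36.9 -46.4 -4.0 0.166" --pt "36.9 -46.4 -4.0 0.166" --pt "36.9 -46.4 -4.0 0.166" --pt "36.9 -46.4 -4.0 0.166" --pt "36.9 -46.4 -4.0 0.166" --pt "36.9 -46.4 -4.0 0.166" --pt "36.9 -46.4 -4.0 0.166" --pt "36.9 -46.4 -4.0 0.166" --pt "36.9 -46.4 -4.0 0.166" --pt "36.9 -46.4 -4.0 0.166" --pt "36.9 -46.4 -4.0 0.166" --pt "36.9 -46.4 -4.0 0.166" --pt "36.9 -46.4 -4.0 0.166" --claw 0

```text
clock: 2.0
position: [0.5053, 0.1471, 0.1825]
orientation: [[-0.999, 0.053, -0.0], [0.053, 0.999, 0.001], [0.0, 0.001, -1.0]]
contact_force: [-0.1, -0.1, 0.1]
opening: 0.0871
grip_force: 0.0
```

Request:
step_arm --pt "0 0 -3.5 0" --pt "0 0 -6.5 0" --pt "0 0 -7.7 0" --pt "0 0 -7.7 0" --pt "0 0 -7.7 0"

```text
clock: 2.42
position: [0.5056, 0.1467, 0.1062]
orientation: [[-0.999, 0.053, -0.0], [0.053, 0.999, 0.0], [0.0, -0.0, -1.0]]
contact_force: [-0.5, 1.1, 1.0]
opening: 0.0869
grip_force: 0.0
```

Request:
step_arm --pt "0 0 0 0" --pt "0 0 0 0" --pt "0 0 0 0" --pt "0 0 0 0" --pt "0 0 0 0" --pt "0 0 0 0" --claw 255

```text
clock: 2.92
position: [0.5061, 0.1459, 0.1059]
orientation: [[-0.998, 0.055, 0.0], [0.055, 0.998, 0.0], [-0.0, 0.0, -1.0]]
contact_force: [0.6, 0.8, 2.2]
opening: 0.0555
grip_force: 30.1
```

Request:
step_arm --pt "0 0 1.5 0" --pt "0 0 4 0" --pt "0 0 6 0" --pt "0 0 6 0"

```text
clock: 3.25
position: [0.5078, 0.1464, 0.1695]
orientation: [[-0.998, 0.055, 0.005], [0.055, 0.998, 0.003], [-0.005, 0.003, -1.0]]
contact_force: [-0.2, -0.1, -0.3]
opening: 0.0553
grip_force: 30.0
```

Request:
step_arm --pt "0 -3 0 0" --pt "0 -6 0 0" --pt "0 -9 0 0" --pt "0 -12 0 0" --pt "0 -15 0 0" --pt "0 -18 0 0" --pt "0 -21 0 0" --pt "0 -24 0 0" --pt "0 -27 0 0" --pt "0 -30 0 0" --pt "0 -33 0 0" --pt "0 -36 0 0" --pt "0 -39 0 0" --pt "0 -41.5 0 0" --pt "0 -43 0 0" --pt "0 -44.1 0 0" --pt "0 -44.1 0 0" --pt "0 -44.1 0 0" --pt "0 -44.1 0 0" --pt "0 -44.1 0 0"

```text
clock: 4.92
position: [0.5064, -0.2936, 0.1655]
orientation: [[-0.999, 0.053, 0.0], [0.053, 0.999, 0.001], [-0.0, 0.001, -1.0]]
contact_force: [0.4, 0.5, -0.2]
opening: 0.0556
grip_force: 30.0
```

```bash
python3 - <<'E'
from h import *
print(arm.observe()["position"])
im={n:cams.get_image(n) for n in C}
a=cv2.resize(im["top"][180:270,300:400],None,fx=4,fy=4,interpolation=cv2.INTER_CUBIC)
b=cv2.resize(im["scene"][100:190,205:305],None,fx=4,fy=4,interpolation=cv2.INTER_CUBIC)
cv2.imwrite("pics/n1.png",np.hstack([a,b])[:,:,::-1])
E
```

```text
[ 0.50635127 -0.29361414  0.16548313]
```

View pics/n1.png

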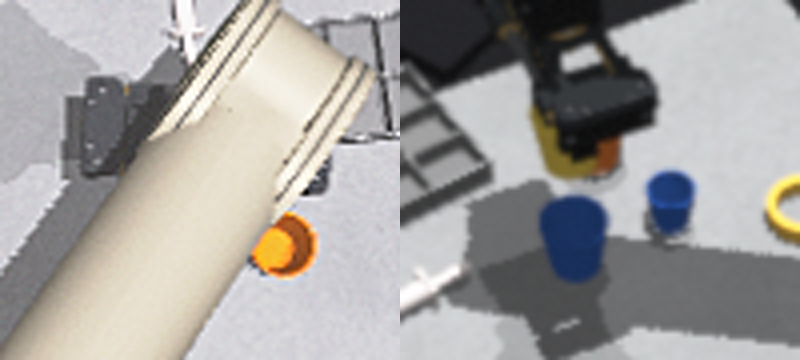

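The crop shows the yellow cup held upright over the large blue cup, whose rim is centred near scene (248,155). I'll shift slightly in y and lower while watching the force.

Request:
step_arm --pt "0 -0.2 -2.5 0" --pt "0 -0.2 -5 0" --pt "0 -0.2 -7 0" --pt "0 -0.2 -8.2 0" --pt "0 -0.2 -9.0 0" --pt "0 -0.2 -9.5 0" --pt "0 -0.2 -9.5 0"

```text
clock: 5.6
position: [0.5059, -0.297, 0.0703]
orientation: [[-0.999, 0.055, -0.0], [0.055, 0.999, 0.0], [0.0, 0.0, -1.0]]
contact_force: [-0.7, -0.5, 0.1]
opening: 0.0554
grip_force: 30.0
```

```bash
python3 - <<'E'
from h import *
im=cams.get_image("scene")
cv2.imwrite("pics/n2.png",cv2.resize(im[110:190,215:295],None,fx=5,fy=5,interpolation=cv2.INTER_CUBIC)[:,:,::-1])
E
```

```text
(no output)
```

View pics/n2.png

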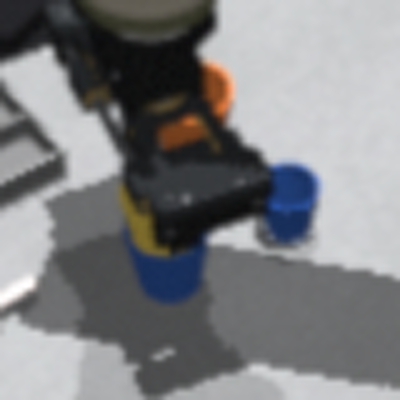

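The yellow cup is inside the blue one with no contact force, at crop (150,230). I'll lower it the rest of the way.

Request:
step_arm --pt "0 0 -0.3 0" --pt "0 0 -0.5 0" --pt "0 0 -0.7 0" --pt "0 0 -0.7 0" --pt "0 0 -0.7 0"

```text
clock: 6.07
position: [0.5059, -0.2972, 0.0637]
orientation: [[-0.998, 0.055, 0.0], [0.055, 0.998, 0.0], [-0.0, 0.0, -1.0]]
contact_force: [0.3, 0.0, -0.8]
opening: 0.0553
grip_force: 30.0
```

Request:
step_arm --pt "0 0 -0.2 0" --pt "0 0 -0.3 0" --pt "0 0 -0.3 0" --pt "0 0 -0.3 0"

```text
clock: 6.4
position: [0.5058, -0.2972, 0.0605]
orientation: [[-0.998, 0.055, -0.0], [0.055, 0.998, 0.0], [0.0, 0.0, -1.0]]
contact_force: [-1.2, 0.4, -0.5]
opening: 0.0554
grip_force: 30.0
```

Request:
step_arm --pt "0 0 0 0" --pt "0 0 0 0" --pt "0 0 0 0" --pt "0 0 0 0" --pt "0 0 0 0" --claw 0

```text
clock: 6.82
position: [0.5059, -0.2972, 0.0606]
orientation: [[-0.998, 0.055, 0.0], [0.055, 0.998, 0.0], [-0.0, 0.0, -1.0]]
contact_force: [0.0, -0.1, 0.2]
opening: 0.0806
grip_force: 0.0
```

Request:
step_arm --pt "0 0 1.5 0" --pt "0 0 4 0" --pt "0 0 7 0" --pt "0 0 9 0" --pt "0 0 9 0"

```text
clock: 7.23
position: [0.5077, -0.2985, 0.1551]
orientation: [[-0.998, 0.055, 0.006], [0.055, 0.998, -0.002], [-0.006, -0.002, -1.0]]
contact_force: [1.3, -0.1, 1.1]
opening: 0.087
grip_force: 0.0
```

```bash
python3 - <<'E'
from h import *
im=cams.get_image("scene")
cv2.imwrite("pics/n3.png",cv2.resize(im[110:190,215:295],None,fx=5,fy=5,interpolation=cv2.INTER_CUBIC)[:,:,::-1])
E
```

```text
(no output)
```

View pics/n3.png

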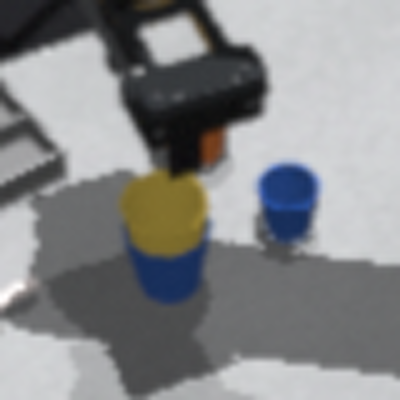

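Shown: the yellow cup sits upright in the blue one, centred at crop (165,235). I'll move to the grip block and check the nest height on the way.

Request:
step_arm --pt "0 2 2 0" --pt "0.2 5 2.5 0" --pt "0.5 8 2.5 0" --pt "0.7 12 2.5 0" --pt "0.9 16 2.5 0" --pt "1.1 20 2.5 0" --pt "1.3 24 2.5 0" --pt "1.5 28 2.5 0" --pt "1.8 32 2.5 0" --pt "2.0 36 2.5 0" --pt "2.3 40 2.5 0" --pt "2.6 44 2.5 0" --pt "2.8 48 2.5 0" --pt "3 51 2.5 0" --pt "3 53.5 2.5 0" --pt "3 55 2.5 0" --pt "3 55.7 2.5 0" --pt "3 55.7 2.5 0" --pt "3 55.7 2.5 0"

```text
clock: 8.87
position: [0.5361, 0.2581, 0.1752]
orientation: [[-0.998, 0.056, -0.0], [0.056, 0.998, -0.001], [0.0, -0.001, -1.0]]
contact_force: [0.2, -0.1, 0.0]
opening: 0.087
grip_force: 0.0
```

```bash
python3 - <<'E'
from h import *
print(arm.observe()["position"])
for z in(.077,.082,.087,.092): print(z,rim("top","yellow",(325,205,358,235),z),rim("scene","yellow",(230,130,262,170),z))
im={n:cams.get_image(n) for n in C}
a=cv2.resize(im["top"][165:265,150:250],None,fx=4,fy=4,interpolation=cv2.INTER_CUBIC)
b=cv2.resize(im["scene"][235:335,255:355],None,fx=4,fy=4,interpolation=cv2.INTER_CUBIC)
cv2.imwrite("pics/g1.png",np.hstack([a,b])[:,:,::-1])
E
```

```text
[0.53614065 0.25814645 0.17523924]
0.077 (array([ 0.5057, -0.2982]), np.float64(0.0548)) (array([ 0.5063, -0.3007]), np.float64(0.0518))
0.082 (array([ 0.5051, -0.2973]), np.float64(0.0546)) (array([ 0.5079, -0.2969]), np.float64(0.0516))
0.087 (array([ 0.5045, -0.2965]), np.float64(0.0545)) (array([ 0.5097, -0.2927]), np.float64(0.0514))
0.092 (array([ 0.5039, -0.2957]), np.float64(0.0543)) (array([ 0.5116, -0.288 ]), np.float64(0.0512))
```

View pics/g1.png

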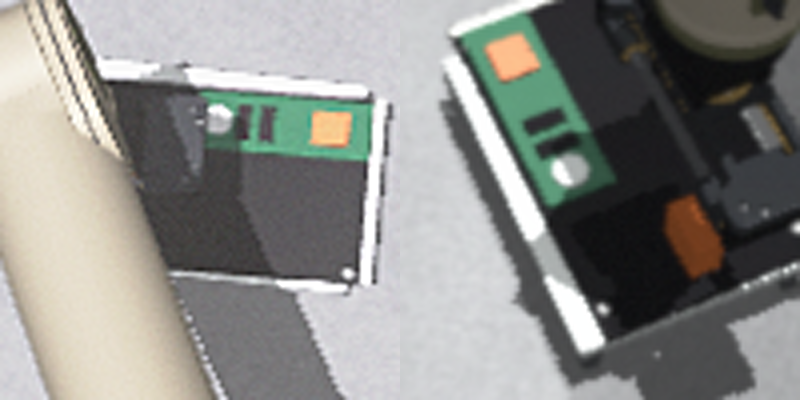

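The nest height fits (rim at about 80 mm, both views agreeing). The block at crop (695,238) is clear, so I'll descend and grip it.

Request:
step_arm --pt "0 0 -3.5 0" --pt "0 0 -6.5 0" --pt "0 0 -8.5 0" --pt "0 0 -9.7 0" --pt "0 0 -9.7 0" --pt "0 0 -9.7 0"

```text
clock: 9.87
position: [0.5361, 0.2599, 0.079]
orientation: [[-0.998, 0.055, -0.0], [0.055, 0.998, -0.0], [0.0, -0.0, -1.0]]
contact_force: [0.1, 0.1, 0.4]
opening: 0.0872
grip_force: 0.0
```

Request:
step_arm --pt "0 0 0 0" --pt "0 0 0 0" --pt "0 0 0 0" --pt "0 0 0 0" --pt "0 0 0 0" --pt "0 0 0 0" --pt "0 0 0 0" --claw 255

```text
clock: 10.45
position: [0.5359, 0.2598, 0.0787]
orientation: [[-0.998, 0.055, 0.0], [0.055, 0.998, 0.0], [-0.0, 0.0, -1.0]]
contact_force: [0.7, 0.1, 0.7]
opening: 0.0483
grip_force: 0.0
```

```bash
python3 - <<'E'
from h import *
s=arm.observe(); print(s["position"],s["contact_force"],s["wrist_torque"],s["opening"])
im={n:cams.get_image(n) for n in C}
T=lambda x,y:(150+x/4-.4,165+y/4-.4); S=lambda x,y:(255+(x-400)/4-.4,235+y/4-.4)
print("top plate+x",edge("top",im["top"],T(210,94),T(360,102),2,.070,-1))
print("top riser+x",edge("top",im["top"],T(110,65),T(365,88),2.5,.062,1))
print("top stripe out",edge("top",im["top"],T(387,110),T(374,280),2,.070,1),edge("top",im["top"],T(387,110),T(374,280),2,.070,-1))
print("top stripe in",edge("top",im["top"],T(370,165),T(362,265),2,.070,-1))
print("scene stripe out",edge("scene",im["scene"],(205+195/3-.35,125+352/3-.35),(205+335/3-.35,125+297/3-.35),2.5,.070,1))
print("scene riser +x outer",edge("scene",im["scene"],S(447,70),S(580,350),2,.062,1),"inner",edge("scene",im["scene"],S(460,60),S(600,345),2,.062,-1))
E
```

```text
[0.53590955 0.25983687 0.07869074] [0.70965729 0.14659516 0.66884611] [ 0.01160608 -0.00984292  0.06321824] 0.048291877691368355
top plate+x (array([0.6075, 0.1134], dtype=float32), np.float32(87.7), np.float64(0.0014), 25)
top riser+x (array([0.6276, 0.1839], dtype=float32), np.float32(85.16), np.float64(0.0015), 24)
top stripe out (array([0.5076, 0.0364], dtype=float32), np.float32(-3.76), np.float64(0.0017), 25) (array([0.5177, 0.0309], dtype=float32), np.float32(-3.08), np.float64(0.0016), 25)
top stripe in (array([0.4919, 0.0475], dtype=float32), np.float32(-2.75), np.float64(0.0018), 25)
scene stripe out (array([0.5344, 0.0378], dtype=float32), np.float32(-3.36), np.float64(0.0018), 21)
scene riser +x outer (array([0.6232, 0.1951], dtype=float32), np.float32(85.48), np.float64(0.0014), 22) inner (array([0.62 , 0.173], dtype=float32), np.float32(86.16), np.float64(0.0014), 22)
```

Request:
step_arm --pt "0 0 0 0" --pt "0 0 0 0" --pt "0 0 0 0" --pt "0 0 0 0"

```text
clock: 10.88
position: [0.5358, 0.2604, 0.0787]
orientation: [[-0.999, 0.054, 0.0], [0.054, 0.999, 0.001], [-0.0, 0.001, -1.0]]
contact_force: [-0.6, 3.8, 0.6]
opening: 0.0399
grip_force: 30.0
```

Request:
step_arm --pt "0 -0.3 -0.05 0" --pt "-0.05 -1 -0.1 -0.003" --pt "-0.1 -1.8 -0.1 -0.006" --pt "-0.15 -2.6 -0.1 -0.009" --pt "-0.2 -3.4 -0.1 -0.012" --pt "-0.25 -4.2 -0.1 -0.015" --pt "-0.3 -5 -0.1 -0.018" --pt "-0.35 -5.8 -0.1 -0.021" --pt "-0.4 -6.6 -0.1 -0.024" --pt "-0.45 -7.2 -0.1 -0.027" --pt "-0.5 -7.8 -0.1 -0.03" --pt "-0.55 -8.4 -0.1 -0.03" --pt "-0.6 -8.9 -0.1 -0.03" --pt "-0.62 -9.2 -0.1 -0.03" --pt "-0.63 -9.4 -0.1 -0.03" --pt "-0.63 -9.4 -0.1 -0.03"

```text
clock: 12.22
position: [0.5303, 0.1662, 0.0786]
orientation: [[-0.996, 0.085, 0.002], [0.085, 0.996, 0.001], [-0.002, 0.002, -1.0]]
contact_force: [-0.9, 4.1, 6.7]
opening: 0.0395
grip_force: 30.0
```

Request:
step_arm --pt "-0.03 -0.4 0 0" --pt "-0.08 -1.0 0 0" --pt "-0.12 -1.6 0 0" --pt "-0.17 -2.2 0 0" --pt "-0.21 -2.8 0 0" --pt "-0.25 -3.3 0 0" --pt "-0.29 -3.8 0 0" --pt "-0.32 -4.2 0 0" --pt "-0.33 -4.4 0 0" --pt "-0.33 -4.4 0 0" --pt "-0.33 -4.4 0 0"

```text
clock: 13.13
position: [0.5271, 0.1224, 0.0786]
orientation: [[-0.996, 0.085, 0.002], [0.085, 0.996, 0.001], [-0.002, 0.002, -1.0]]
contact_force: [-0.3, 4.4, 7.4]
opening: 0.04
grip_force: 30.0
```

```bash
python3 - <<'E'
from h import *
s=arm.observe(); print(s["position"],s["contact_force"],s["wrist_torque"])
im={n:cams.get_image(n) for n in C}
a=cv2.resize(im["top"][160:260,210:310],None,fx=4,fy=4,interpolation=cv2.INTER_CUBIC)
b=cv2.resize(im["scene"][180:280,215:315],None,fx=4,fy=4,interpolation=cv2.INTER_CUBIC)
cv2.imwrite("pics/p1.png",np.hstack([a,b])[:,:,::-1])
E
```

```text
[0.52713028 0.12235089 0.07864931] [-0.30485973  4.41770765  7.43167873] [ 0.88104802  0.05562381 -0.00818067]
```

View pics/p1.png

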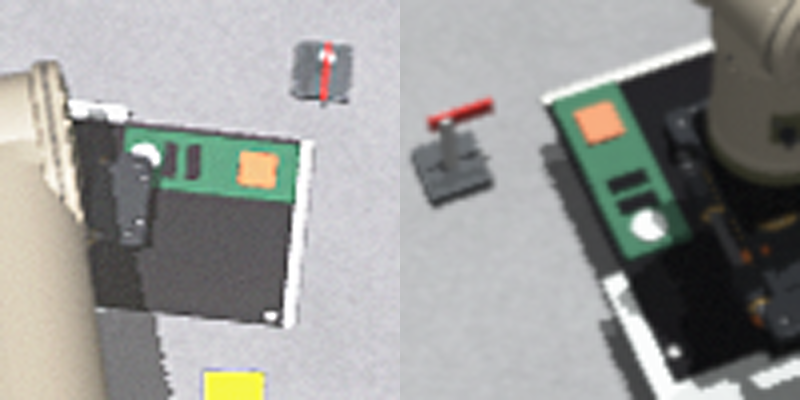

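The plate's white edge runs at crop (314,142)–(292,326), and the red blade at (327,45)–(323,100). About 10 mm or less remains, so I'll measure it exactly.

```bash
cat > m.py <<'E'
from h import *
im={n:cams.get_image(n) for n in C}
def go(n,p0,p1,sg,box,inn):
  r=[edge(n,im[n],p0,p1,2.5,.070,s) for s in sg]
  x0,y0,x1,y1=box; q=im[n][y0:y1,x0:x1].astype(int); w=np.clip(q[:,:,0]-np.maximum(q[:,:,1],q[:,:,2])-40,0,None)
  yy,xx=np.nonzero(w>0); P=plane(n,np.c_[xx+x0,yy+y0],.071); ww=w[yy,xx]; c=(P*ww[:,None]).sum(0)/ww.sum()
  a=np.radians(-4.8); Y=np.array([-np.sin(a),np.cos(a)])
  for e in r:
    p=e[0]; t=np.radians(e[1]); d=np.array([np.cos(t),np.sin(t)]); l=p+d*((.516-p[0])/d[0])
    print(n,"edge",e,"lead",l.round(4),"blade",c.round(4),"gap mm",((l-c)@Y*1000).round(1))
import sys
k=float(sys.argv[1]) if len(sys.argv)>1 else 0
T=lambda x,y:(210+x/4-.4+k,160+y/4-.4); S=lambda x,y:(215+(x-400)/4-.4-.6*k,180+y/4-.4-.9*k)
go("top",T(313,150),T(292,320),(1,-1),(275,160,305,190),0)
print("inner",edge("top",im["top"],T(297,205),T(284,310),2,.07,-1))
go("scene",S(550,97),S(700,42),(1,),(218,198,245,215),0)
print("inner",edge("scene",im["scene"],S(625,82),S(700,52),2,.07,-1), "x edge",edge("top",im["top"],T(135,128),T(300,142),2,.07,-1))
E
python3 m.py
```

```text
top edge (array([ 0.4992, -0.1035], dtype=float32), np.float32(-4.79), np.float64(0.0017), 25) lead [ 0.516  -0.1049] blade [ 0.6469 -0.1202] gap mm 4.3
top edge (array([ 0.4791, -0.0955], dtype=float32), np.float32(-10.89), np.float64(0.0034), 14) lead [ 0.516  -0.1026] blade [ 0.6469 -0.1202] gap mm 6.6
inner (array([ 0.4948, -0.0921], dtype=float32), np.float32(-4.38), np.float64(0.0015), 25)
scene edge (array([ 0.517 , -0.1035], dtype=float32), np.float32(-4.47), np.float64(0.0013), 25) lead [ 0.516  -0.1034] blade [ 0.647 -0.122] gap mm 7.5
inner (array([ 0.4937, -0.0909], dtype=float32), np.float32(-4.81), np.float64(0.0011), 25) x edge (array([ 0.5949, -0.0374], dtype=float32), np.float32(85.05), np.float64(0.0013), 25)
```

Request:
step_arm --pt "-0.01 -0.2 0 0" --pt "-0.03 -0.4 0 0" --pt "-0.05 -0.6 0 0" --pt "-0.05 -0.6 0 0" --pt "-0.05 -0.6 0 0" --pt "-0.05 -0.6 0 0"

```text
clock: 13.83
position: [0.5267, 0.1167, 0.0787]
orientation: [[-0.996, 0.084, 0.002], [0.084, 0.996, 0.002], [-0.002, 0.002, -1.0]]
contact_force: [1.5, 4.4, 7.3]
opening: 0.0397
grip_force: 30.0
```

```bash
python3 m.py 1.6; python3 - <<'E'
from h import *
s=arm.observe(); print(s["position"],s["contact_force"],s["wrist_torque"],s["clock"])
a=cams.get_image("top")[150:275,190:390]; b=cams.get_image("scene")[110:310,205:365]
cv2.imwrite("pics/f1.png",np.hstack([cv2.resize(a,(480,300),interpolation=cv2.INTER_CUBIC),cv2.resize(b,(240,300),interpolation=cv2.INTER_CUBIC)])[:,:,::-1])
E
```

```text
top edge (array([ 0.4872, -0.108 ], dtype=float32), np.float32(-5.18), np.float64(0.0019), 25) lead [ 0.516  -0.1106] blade [ 0.647  -0.1202] gap mm -1.4
top edge (array([ 0.5056, -0.1013], dtype=float32), np.float32(-5.54), np.float64(0.0008), 21) lead [ 0.516  -0.1023] blade [ 0.647  -0.1202] gap mm 6.8
inner (array([ 0.4832, -0.0972], dtype=float32), np.float32(-4.41), np.float64(0.0016), 25)
scene edge (array([ 0.5141, -0.1087], dtype=float32), np.float32(-5.13), np.float64(0.0015), 25) lead [ 0.516  -0.1089] blade [ 0.647 -0.122] gap mm 2.1
inner (array([ 0.491 , -0.0965], dtype=float32), np.float32(-4.51), np.float64(0.0011), 25) x edge (array([ 0.5952, -0.0352], dtype=float32), np.float32(85.33), np.float64(0.0014), 25)
[0.52666003 0.11675979 0.07868721] [1.73997935 5.11075524 6.69188045] [1.17568982 0.02080758 0.05604613] 13.9333
```

View pics/f1.png

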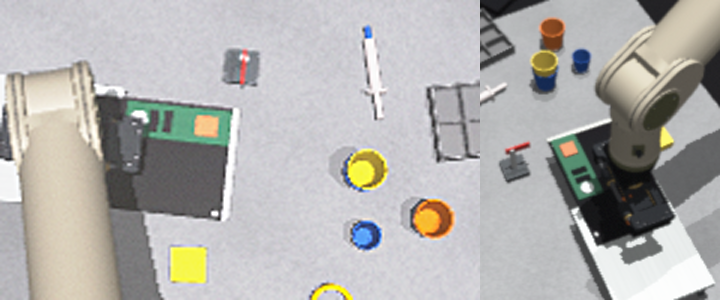

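The final view shows the plate flat and aligned with the riser, its front edge level with the blade to within about 1 mm on the average of the two views. The cups stand nested and upright at (365,170), so I'm handing in.

```bash
python3 -c "
from station import ticket
print(ticket.finish_job())"
```

```text
the job is handed in; nothing more can be done
None
```

The job is handed in at about 14 s: the yellow cup is nested upright in the larger blue cup, and the plate is slid out and still held flat, its front edge level with the pointer (the two camera views read -1.4 mm and +2.1 mm). I turned the plate about 1.7° while sliding so it lines up with the riser; no verdict came back from the hand-in.

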